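# Make up the job tray for the round spectacles

## Robot

A 6-joint arm with a two-finger parallel gripper is mounted at the origin on the work surface. World frame = base frame: x ahead of the robot, y to its left, z up, the work surface at z = 0. Lengths are in m, angles in degrees, forces in N, time in s.
With the tool pointing down it reaches from about 0.35 to 0.875 m from the base axis. Payload 4.2 kg.
Tool frame: the origin (TCP) lies on the front face of the gripper's body, between the roots of the fingers; the fingertips stand 70 mm ahead of it and the grasp point (between the pads) lies 51 mm ahead of it (r.nose_length is the distance from the TCP to the fingertips, in m); z points along the fingers, y is the direction in which the jaws open and shut (so a half turn about z gives the same grasp; the last joint's range is limited). The gripper opens to 87 mm and grips with 3 to 60 N. Pads are 19 mm wide; open, the fingers measure 117 mm over their backs; the gripper's body (75 mm by 190 mm) begins 51 mm behind the grasp point.
Start: joints at [85.863, 22.042, 0.453, 0, -68.411, -14.817], TCP at [0.203, 0.591, 0.292] pointing down, gripper open.
Joint ranges: [-179.83, 179.83], [-69.29, 118.12], [-61.27, 80.66], [-181.25, 117.63], [-171.15, -9.14], [-177.46, 177.46]. Speed limits (degrees/s): [159.86, 159.86, 180, 180, 180, 180].

## Interface

Orientations are given as a 3x3 rotation matrix whose columns are the frame's x, y, z axes.
In Python, from station import telemetry, capture, order, r gives the robot as it stands.
- The arm moves only by the tool drive_tool, never from a script. Its argument "series" is a list of rows, each a list of 4 numbers: the shift along the tool's x, y, z as a fraction of full scale, then the turn about the tool's z as a fraction of full scale. In form: [[dx, dy, dz, turn], ...]. A call has 1 to 10 rows; each row is the pose to reach, as a shift and turn from the pose commanded when the call began, along the tool's axes at that moment; what a row does not reach only later rows make up. Full scale, the value 1, is 0.12 m for a shift and 2 rad for a turn. A row lasts 1/8 s, in which the tool goes at most 62.5 mm and 10.7 degrees, less where a joint would pass 70% of its speed; a pose out of reach is approached as far as the arm can. A call with a number of a shift or a turn outside -1 to 1 is refused whole. A call with a gripper value outside its range is refused whole. "fingers" is the finger opening in mm, from 0 to 87, set as the call begins (left out, the last holds). The fingers move at their own pace and stop on an object; the grip force is fixed at half the most. Time passes only in rows, so rows that repeat a pose let the fingers close. It gives the time, the measured TCP pose, the force and the opening at its end, in the units of the state.
- telemetry.sense(): the state, without advancing time (a new reading comes with each control period).
- capture(name): name is "scene" or "top"; returns a dict with "color" (400x640x3 uint8, blue, green, red), "fx", "fy", "cx", "cy" (pixels), "k1" (the pictures are not rectified: a ray, as slopes to the right and down, at radius r is drawn at 1 + k1 r^2 times it, then the intrinsics apply), "eye" and "attitude" of the camera in the world. Camera axes: x right, y up, looking along -z (the intrinsics and any distortion apply to the point x, -y, -z); pixel columns grow to the right and rows downward; lengths in m; the calibration is good to about 2 mm. A picture is of the moment at which its call begins. There is no depth.
- order.finish_job(): hands the job in, once; it reports no verdict.
The state is a dict: "time_s": time; "joints": joint angles; "joint_velocities": joint speeds; "effort": joint torques, N m; "tcp_pos": TCP position; "ee_rot": TCP orientation; "wrist_force": force on the tool from outside, world axes, zero at the start; "moment": the same for the moment, N m; "gripper_width": opening from 0.0 (shut) to 1.0 (fully open).
Only numpy, scipy, OpenCV 4.12 (cv2) and the standard library are available. Lean on these libraries where they do the work, as an engineer would, in place of code of your own. Each camera call takes 0.05 s, during which the arm holds its last target. There are 200 camera calls.

## Task

Make up the job tray for the round spectacles: put the round frame, folded and front up as it lies, in the long middle bay, its two round lenses one in each of the two small wells, blocks up, and the shut spectacle case in the long end bay. Set each thing down flat on the tray's floor, do not drop it, and leave the rectangular frame, the rectangular lenses and the other things on the bench where they are.

Things in the scene. Friction and masses are not known exactly. Their poses are not given: they have to be found in the camera images.
- job_tray: Blue shallow tray, fixed, 246 (x) x 184 mm (y). Origin: centre of underside. Floor 3 mm thick; walls 4 mm thick, tops 16 mm above bench. Two lens wells 76 (x) x 86 mm at its +x end, centres x +81, y +45 and -45 mm. Middle frame bay 75 (x) x 176 mm, centre x +1.5, y 0. Case bay at its -x end, 79 (x) x 176 mm, centre x -79.5, y 0; a ticket clip is outside this end.
- round_lens_a_mid (a point): Round smoke-grey sun lens, 46 mm across, dome up. White plastic edging block stands on its middle: 19 mm across (flange 22), 7 to 25 mm above the underside; grip by the block. 25 mm tall, 30 g. Point: centre, 12.5 mm above underside; z up, block on top. Lies on the bench mat (top 3 mm above bench), 75 mm or more from the next lens, all four roughly in a row.
- round_lens_b_mid (a point): Round smoke-grey sun lens, 46 mm across, dome up. White plastic edging block stands on its middle: 19 mm across (flange 22), 7 to 25 mm above the underside; grip by the block. 25 mm tall, 30 g. Point: centre, 12.5 mm above underside; z up, block on top. Lies on the bench mat (top 3 mm above bench), 75 mm or more from the next lens, all four roughly in a row.
- round_frame_mid (a point): Dark brown folded spectacle frame, two round empty rims, front up: 136 (y) x 54 (x) x 25 mm tall, 30 g. Rims: rings of 5 mm bar, 54 mm outside, centres y +33 and -33 mm, bar centred 23 mm above the underside; grip across a rim along x (folded sides below lie within). Point: centre in plan, 12.5 mm above underside; y along its length, x to the brow, z up. On the mat (top 3 mm above bench).
- case_mid (a point): Teal hard spectacle case, shut: 150 mm long (y), 58 mm wide (x), 40 mm tall, edges rounded 8 mm, 60 to 130 g. Point: its centre, 20 mm above its underside; z up. Starts on the bench mat (top 3 mm above the bench).
- square_lens_a_mid (a point): Rectangular smoke-grey sun lens of another job, 54 (y) x 34 mm (x), dome up. White plastic edging block stands on its middle: 19 mm across (flange 22), 7 to 25 mm above the underside; grip by the block. 25 mm tall, 30 g. Point: centre, 12.5 mm above underside; z up, block on top. Lies on the bench mat (top 3 mm above bench), 75 mm or more from the next lens, all four roughly in a row.
- square_lens_b_mid (a point): Rectangular smoke-grey sun lens of another job, 54 (y) x 34 mm (x), dome up. White plastic edging block stands on its middle: 19 mm across (flange 22), 7 to 25 mm above the underside; grip by the block. 25 mm tall, 30 g. Point: centre, 12.5 mm above underside; z up, block on top. Lies on the bench mat (top 3 mm above bench), 75 mm or more from the next lens, all four roughly in a row.
- square_frame_mid (a point): Dark brown folded spectacle frame of another job, two rectangular empty rims (59 x 40 mm outside), front up, 136 mm long, 25 mm tall. Point: centre in plan, 12.5 mm above underside; y along its length, x to the brow, z up. On the mat (top 3 mm above bench).
- spray_mid (a point): Bystander: lens-cleaner spray bottle standing at the far side of the bench, 38 mm across, 108 mm tall; point at its centre half-way up.
- tin_mid (a point): Bystander: small round aluminium screw tin, 45 mm across, 18 mm tall; point at its centre half-way up.
Not all that is in view belongs to the job. Leave any purple look-alike of the part that bears round_lens_b_mid alone.

How it is judged:
By the outcome, as a careful person would: the job done as asked, in the order asked, and still so for the second after the job is handed in, with the robot touching nothing.
It also fails if it takes over 96 s, if anything falls off the work surface, if the arm or the gripper's body presses on something with over 40 N, if the wrist force passes 120 N, or if a joint passes its speed limit or range.

## Working session

There is one attempt and no reset: what is moved stays moved. The work goes in short steps, Python scripts to look and compute and a tool call to move; the robot and the scene stay as the last step left them, time stands still between calls to the robot, and variables do not carry over. Pictures are saved under pics/ and viewed, about 12 in all and at most 16, crops included, and the job is handed in when it is done.

Besides the shell and the picture viewer there is one more tool, called after "Emit:" by a JSON object that holds its "fn" and its "kwargs". drive_tool: Moves the arm, as the interface text tells. Shift numbers are shares of 0.12 m and turn numbers shares of 2 rad, none past 1 either way. Its arguments: {"type":"object","properties":{"series":{"type":"array","items":{"type":"array","items":{"type":"number","minimum":-1,"maximum":1}}},"fingers":{"type":"number"}},"required":["series"]}

```bash
ls; mkdir -p pics; cat > h.py <<'E'
import numpy as np, cv2
from station import telemetry, capture, order, r
def cast(c,u,v,z):
    p=cv2.undistortPoints(np.array([[[u,v]]],float),np.array([[c["fx"],0,c["cx"]],[0,c["fy"],c["cy"]],[0,0,1]]),np.array([c["k1"],0,0,0,0.]))[0,0]
    d=np.array(c["attitude"])@np.array([p[0],-p[1],-1]); e=np.array(c["eye"])
    return e+d*(z-e[2])/d[2]
E
python3 - <<'E'
from h import *
for n in("top","scene"):
    c=capture(n); cv2.imwrite(f"pics/{n}0.png",c["color"]); print(n,{k:np.round(v,3).tolist() for k,v in c.items() if k!="color"})
s=telemetry.sense();print(np.round(s["ee_rot"],3),s["tcp_pos"],s["time_s"])
E
```

```text
pics
top {'fx': 442.113, 'fy': 442.113, 'cx': 318.035, 'cy': 199.429, 'k1': 0.003, 'eye': [0.503, -0.106, 1.383], 'attitude': [[0.002, 0.997, -0.083], [-1.0, 0.001, -0.015], [-0.015, 0.083, 0.996]]}
scene {'fx': 519.674, 'fy': 519.674, 'cx': 320.446, 'cy': 203.497, 'k1': -0.153, 'eye': [1.736, 0.551, 0.941], 'attitude': [[-0.515, -0.47, 0.717], [0.857, -0.3, 0.419], [0.018, 0.83, 0.557]]}
[[ 0.946 -0.325 -0.001]
 [-0.325 -0.946 -0.002]
 [ 0.     0.002 -1.   ]] [0.20282869 0.59075348 0.29128355] 0.1
```

View pics/top0.png

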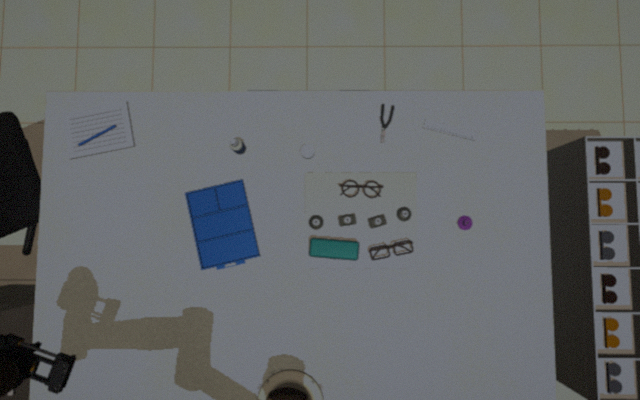

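View pics/scene0.png

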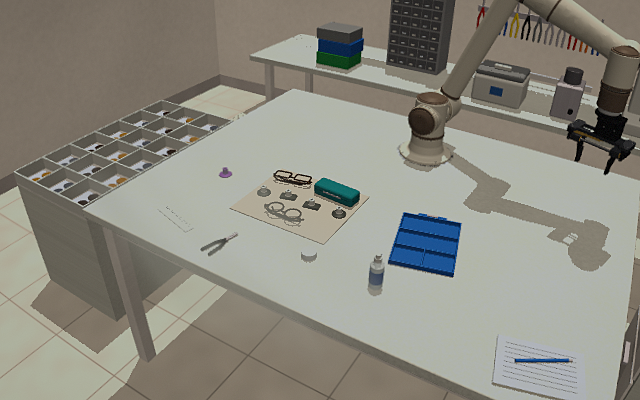

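```bash
cat > m.py <<'E'
from h import *
c=capture("top"); I=c["color"]; hsv=cv2.cvtColor(I,cv2.COLOR_BGR2HSV)
def rep(n,m,z,amin=20):
    for k in cv2.findContours(m,cv2.RETR_EXTERNAL,cv2.CHAIN_APPROX_NONE)[0]:
        if cv2.contourArea(k)<amin: continue
        w=np.array([cast(c,*p,z)[:2]*1000 for p in k[:,0].astype(float)],np.float32)
        (x,y),(a,b),t=cv2.minAreaRect(w); 
        print(n,"px",np.round(k[:,0].mean(0),1),"ctr",round(x,1),round(y,1),"size",round(a,1),round(b,1),"ang",round(t,1))
if __name__=="__main__":
    rep("tray",cv2.inRange(hsv,(105,120,40),(120,255,255)),.010,300)
    rep("case",cv2.inRange(hsv,(75,100,30),(95,255,255)),.04,100)
    g=cv2.cvtColor(I,cv2.COLOR_BGR2GRAY); m=np.zeros_like(g); m[176:262,300:420]=255
    print("mat gray",g[200,330], I[200,330])
    m2=cv2.inRange(g,0,int(g[200,330]*0.75))&m&~cv2.inRange(hsv,(75,100,30),(95,255,255))
    rep("dark",m2,.010)
    cv2.imwrite("pics/crop1.png",cv2.resize(I[170:270,290:490],None,fx=4,fy=4,interpolation=cv2.INTER_CUBIC))
    cv2.imwrite("pics/crop2.png",cv2.resize(I[170:280,175:275],None,fx=4,fy=4,interpolation=cv2.INTER_CUBIC))
E
python3 m.py
```

```text
tray px [222.  225.5] ctr 536.7 212.8 size 253.7 182.7 ang 13.6
case px [333.5 248.6] ctr 466.9 -133.4 size 143.8 52.7 ang 85.2
mat gray 117 [120 118 115]
dark px [390.5 249.6] ctr 463.4 -309.8 size 42.4 137.7 ang 11.7
dark px [328.7 247.3] ctr 468.1 -131.6 size 151.8 63.5 ang 85.2
dark px [315.6 221.6] ctr 547.9 -77.7 size 43.4 40.4 ang 0.1
dark px [376.8 220.8] ctr 551.7 -267.6 size 34.1 54.1 ang 18.5
dark px [346.7 219.3] ctr 555.9 -174.5 size 35.0 53.1 ang 8.2
dark px [403.4 213.5] ctr 574.7 -348.8 size 40.3 43.4 ang 0.1
dark px [360.4 188.5] ctr 652.5 -219.2 size 53.3 137.0 ang 0.0
```

View pics/crop1.png

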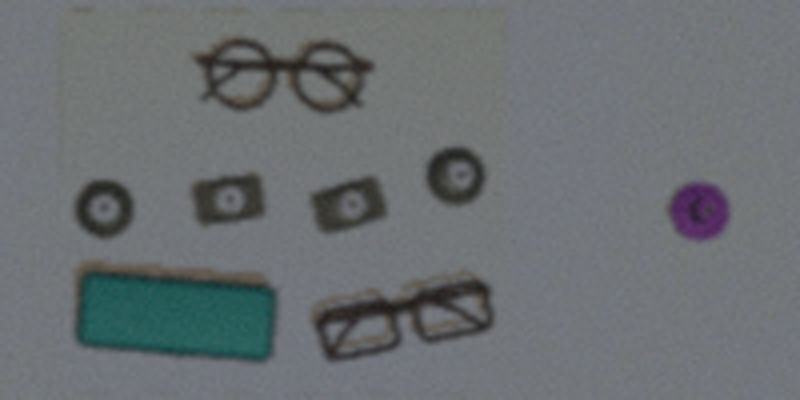

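View pics/crop2.png

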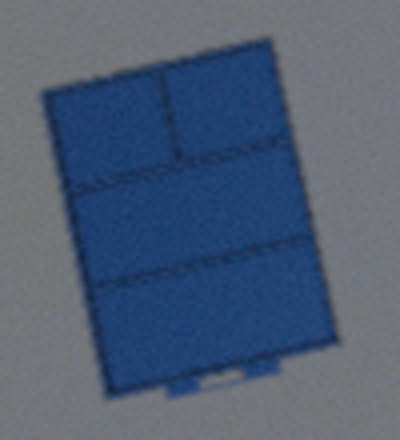

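```bash
cat > t.py <<'E'
from m import *
def px(x,y,x0,y0): return (x+.5)/4-.5+x0,(y+.5)/4-.5+y0
q=np.array([cast(c,*px(*p,175,170),.014)[:2] for p in[(45,90),(272,40),(338,343),(107,397)]])*1000
print("tray corners",q.round(1).tolist(),"ctr",q.mean(0).round(1))
print([np.round(np.linalg.norm(q[i]-q[i-1]),1) for i in range(4)],[np.round(np.degrees(np.arctan2(*(q[i]-q[i-1])[::-1])),1) for i in range(4)])
for n,p in dict(rimL=(241,75),rimR=(326,76)).items(): print(n,np.round(cast(c,*px(*p,290,170),.026)[:2]*1000,1))
for n,p in dict(A=(104,207),B=(459,174)).items(): print(n,np.round(cast(c,*px(*p,290,170),.028)[:2]*1000,1))
print("lens by rim",cast(c,315.6,221.6,.005),cast(c,403.4,213.5,.005)); print("spray",cast(c,238,145,.1))
E
python3 t.py
```

```text
tray corners [[640.2, 327.5], [679.7, 150.5], [444.7, 95.6], [402.9, 273.1]] ctr [541.9 211.7]
[np.float64(243.4), np.float64(181.4), np.float64(241.3), np.float64(182.3)] [np.float64(12.9), np.float64(-77.4), np.float64(-166.9), np.float64(103.2)]
rimL [ 651.1 -183.7]
rimR [ 650.4 -249.1]
A [549.2 -78.4]
B [ 574.9 -349.8]
lens by rim [ 0.54927884 -0.07787913  0.005     ] [ 0.5749881  -0.35088225  0.005     ]
spray [0.77142552 0.14974981 0.1       ]
```

Emit:
{"fn": "drive_tool", "kwargs": {"series": [[0, 0, 0, 0.624], [0, 0, 0, 0.624], [0, 0, 0, 0.624], [0, 0, 0, 0.624], [0, 0, 0, 0.624], [0, 0, 0, 0.624], [0, 0, 0, 0.624], [0, 0, 0, 0.624], [0, 0, 0, 0.624]], "fingers": 87}}

```text
time_s: 1.32
tcp_pos: [0.203, 0.5911, 0.2921]
ee_rot: [[-0.006, -1.0, -0.0], [-1.0, 0.006, -0.0], [0.0, 0.0, -1.0]]
wrist_force: [0.5, -0.2, -0.2]
gripper_width: 0.997
```

Emit:
{"fn": "drive_tool", "kwargs": {"series": [[0.917, -0.542, 0, 0], [0.917, -0.542, 0, 0], [0.917, -0.542, 0, 0], [0.917, -0.542, 0, 0], [0.917, -0.542, 0, 0]]}}

```text
time_s: 1.95
tcp_pos: [0.2668, 0.4815, 0.2922]
ee_rot: [[-0.007, -1.0, 0.0], [-1.0, 0.007, 0.0], [-0.0, -0.0, -1.0]]
wrist_force: [0.3, 0.7, -0.6]
gripper_width: 1.001
```

Emit:
{"fn": "drive_tool", "kwargs": {"series": [[0.92, -0.54, 0, 0], [0.92, -0.54, 0, 0], [0.92, -0.54, 0, 0], [0.92, -0.54, 0, 0]]}}

```text
time_s: 2.45
tcp_pos: [0.3311, 0.3705, 0.2923]
ee_rot: [[-0.008, -1.0, 0.0], [-1.0, 0.008, 0.001], [-0.001, -0.0, -1.0]]
wrist_force: [0.8, 1.1, -0.4]
gripper_width: 1.0
```

Emit:
{"fn": "drive_tool", "kwargs": {"series": [[0.92, -0.54, 0, 0], [0.92, -0.54, 0, 0], [0.92, -0.54, 0, 0], [0.92, -0.54, 0, 0]]}}

```text
time_s: 2.95
tcp_pos: [0.3951, 0.26, 0.2922]
ee_rot: [[-0.007, -1.0, 0.0], [-1.0, 0.007, 0.0], [-0.0, -0.0, -1.0]]
wrist_force: [0.3, -0.4, 0.3]
gripper_width: 1.002
```

Emit:
{"fn": "drive_tool", "kwargs": {"series": [[0.92, -0.54, 0, 0], [0.92, -0.54, 0, 0], [0.92, -0.54, 0, 0], [0.92, -0.54, 0, 0]]}}

```text
time_s: 3.45
tcp_pos: [0.4589, 0.1492, 0.2921]
ee_rot: [[-0.007, -1.0, -0.0], [-1.0, 0.007, 0.0], [-0.0, 0.0, -1.0]]
wrist_force: [-0.4, -0.0, -0.8]
gripper_width: 0.999
```

Emit:
{"fn": "drive_tool", "kwargs": {"series": [[0.92, -0.54, 0, 0], [0.92, -0.54, 0, 0], [0.92, -0.54, 0, 0], [0.92, -0.54, 0, 0]]}}

```text
time_s: 3.95
tcp_pos: [0.5227, 0.0384, 0.292]
ee_rot: [[-0.006, -1.0, -0.0], [-1.0, 0.006, 0.0], [-0.0, 0.0, -1.0]]
wrist_force: [-0.5, 1.1, -0.3]
gripper_width: 1.002
```

Emit:
{"fn": "drive_tool", "kwargs": {"series": [[0.92, -0.54, 0, 0], [0.92, -0.54, 0, 0], [0.92, -0.54, 0, 0], [0.92, -0.54, 0, 0]]}}

```text
time_s: 4.45
tcp_pos: [0.5864, -0.0722, 0.292]
ee_rot: [[-0.006, -1.0, -0.001], [-1.0, 0.006, 0.0], [-0.0, 0.001, -1.0]]
wrist_force: [-0.3, 0.7, 0.2]
gripper_width: 0.999
```

Emit:
{"fn": "drive_tool", "kwargs": {"series": [[0.92, -0.54, 0, 0], [0.92, -0.54, 0, 0], [0.92, -0.54, 0, 0], [0.92, -0.54, 0, 0], [0.92, -0.54, 0, 0]]}}

```text
time_s: 5.08
tcp_pos: [0.6503, -0.1828, 0.293]
ee_rot: [[-0.005, -1.0, 0.001], [-1.0, 0.005, 0.0], [-0.0, -0.001, -1.0]]
wrist_force: [-0.1, 0.2, 0.4]
gripper_width: 0.998
```

Emit:
{"fn": "drive_tool", "kwargs": {"series": [[0, 0, 0.4, 0], [0, 0, 0.8, 0], [0, 0, 0.95, 0], [0, 0, 0.95, 0], [0, 0, 0.95, 0]], "fingers": 76}}

```text
time_s: 5.7
tcp_pos: [0.6519, -0.1848, 0.1809]
ee_rot: [[-0.007, -1.0, 0.004], [-1.0, 0.007, -0.001], [0.001, -0.004, -1.0]]
wrist_force: [0.7, -0.0, 0.2]
gripper_width: 0.875
```

Emit:
{"fn": "drive_tool", "kwargs": {"series": [[0, 0, 0.3, 0], [0, 0, 0.5, 0], [0, 0, 0.65, 0], [0, 0, 0.75, 0], [0, 0, 0.75, 0], [0, 0, 0.75, 0]]}}

```text
time_s: 6.45
tcp_pos: [0.6513, -0.1851, 0.0893]
ee_rot: [[-0.008, -1.0, 0.002], [-1.0, 0.008, -0.0], [0.0, -0.002, -1.0]]
wrist_force: [0.1, 0.2, -0.0]
gripper_width: 0.873
```

Emit:
{"fn": "drive_tool", "kwargs": {"series": [[0, 0, 0, 0], [0, 0, 0, 0], [0, 0, 0, 0], [0, 0, 0, 0], [0, 0, 0, 0], [0, 0, 0, 0]], "fingers": 45}}

```text
time_s: 7.2
tcp_pos: [0.6507, -0.1849, 0.0885]
ee_rot: [[-0.008, -1.0, 0.0], [-1.0, 0.008, -0.0], [0.0, -0.0, -1.0]]
wrist_force: [-0.3, 1.6, 2.1]
gripper_width: 0.606
```

Emit:
{"fn": "drive_tool", "kwargs": {"series": [[0, 0, -0.1, 0], [0, 0, -0.25, 0], [0, 0, -0.45, 0], [0, 0, -0.65, 0], [0, 0, -0.83, 0], [0, 0, -0.83, 0]]}}

```text
time_s: 7.95
tcp_pos: [0.6518, -0.1851, 0.1914]
ee_rot: [[-0.008, -1.0, 0.006], [-1.0, 0.008, -0.001], [0.001, -0.006, -1.0]]
wrist_force: [0.2, 0.5, -0.9]
gripper_width: 0.6
```

```bash
python3 - <<'E'
from h import *
c=capture("scene"); print(telemetry.sense()["gripper_width"])
cv2.imwrite("pics/s1.png",cv2.resize(c["color"][100:260,190:390],None,fx=4,fy=3.7,interpolation=cv2.INTER_CUBIC))
E
```

```text
0.5996192416120583
```

View pics/s1.png

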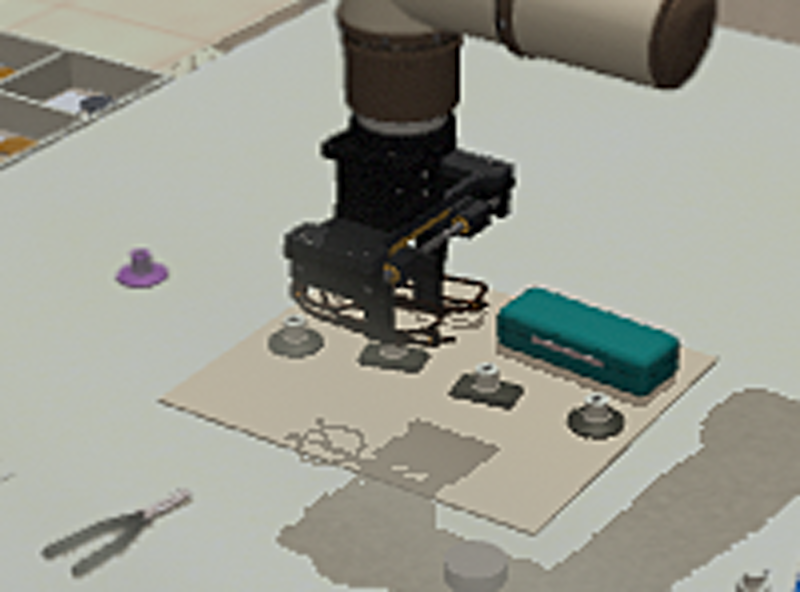

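The round frame is held level between the fingers (crop around 390,310); the others are undisturbed. Moving to the tray.

Emit:
{"fn": "drive_tool", "kwargs": {"series": [[-0.3, 0.08, 0, 0], [-0.7, 0.19, 0, 0], [-0.895, 0.245, 0, 0], [-0.895, 0.245, 0, 0], [-0.895, 0.245, 0, 0]]}}

```text
time_s: 8.62
tcp_pos: [0.622, -0.0777, 0.1873]
ee_rot: [[-0.008, -1.0, -0.001], [-1.0, 0.008, -0.0], [0.0, 0.001, -1.0]]
wrist_force: [0.2, 0.0, -0.5]
gripper_width: 0.6
```

Emit:
{"fn": "drive_tool", "kwargs": {"series": [[-0.4, 0.12, 0, 0], [-0.8, 0.22, 0, 0], [-0.895, 0.245, 0, 0], [-0.895, 0.245, 0, 0]]}}

```text
time_s: 9.12
tcp_pos: [0.5937, 0.0301, 0.1877]
ee_rot: [[-0.008, -1.0, -0.0], [-1.0, 0.008, -0.0], [0.0, 0.0, -1.0]]
wrist_force: [-0.1, -0.9, 0.5]
gripper_width: 0.603
```

Emit:
{"fn": "drive_tool", "kwargs": {"series": [[-0.4, 0.12, 0, 0], [-0.8, 0.22, 0, 0], [-0.895, 0.245, 0, 0], [-0.895, 0.245, 0, 0]]}}

```text
time_s: 9.62
tcp_pos: [0.5654, 0.1373, 0.1877]
ee_rot: [[-0.008, -1.0, -0.0], [-1.0, 0.008, -0.0], [0.0, 0.0, -1.0]]
wrist_force: [0.3, 0.2, -0.5]
gripper_width: 0.601
```

Emit:
{"fn": "drive_tool", "kwargs": {"series": [[-0.4, 0.12, 0, -0.04], [-0.7, 0.2, 0, -0.08], [-0.895, 0.245, 0, -0.118], [-0.895, 0.245, 0, -0.118], [-0.895, 0.245, 0, -0.118], [-0.895, 0.245, 0, -0.118]]}}

```text
time_s: 10.38
tcp_pos: [0.5369, 0.2441, 0.1878]
ee_rot: [[0.224, -0.975, -0.0], [-0.975, -0.224, -0.0], [0.0, 0.0, -1.0]]
wrist_force: [-1.0, 0.5, -0.4]
gripper_width: 0.603
```

```bash
cat >> h.py <<'E'
def to(x,y,z,a):
    """fractions from the measured pose to TCP x,y,z (m), tool-x heading a (deg)"""
    s=telemetry.sense(); R=np.array(s["ee_rot"]); p=np.array(s["tcp_pos"])
    a0=np.degrees(np.arctan2(R[1,0],R[0,0]))
    print("at",p.round(4),round(a0,1),"go",np.round(R.T@(np.array([x,y,z])-p)/.12,3),"turn",np.round(np.radians((a0-a+180)%360-180)/2,3),"f",np.round(s["wrist_force"],1),"w",round(s["gripper_width"]*87,1),"t",s["time_s"])
E
python3 - <<'E'
from h import *
to(.5364,.2453,.0885,-76.8)
c=capture("top")
cv2.imwrite("pics/t1.png",cv2.resize(c["color"][160:280,155:275],None,fx=5,fy=5,interpolation=cv2.INTER_CUBIC))
E
```

```text
at [0.5369 0.2441 0.1878] -77.1 go [-0.011  0.001  0.827] turn -0.002 f [-1.   0.5 -0.4] w 52.5 t 10.375
```

View pics/t1.png

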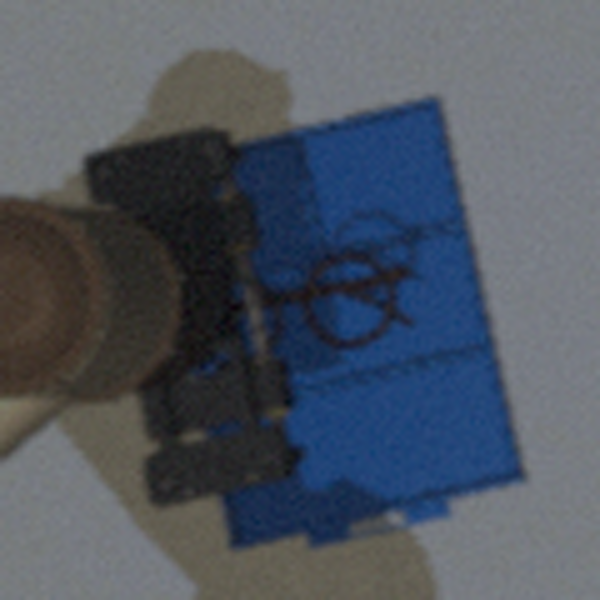

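Emit:
{"fn": "drive_tool", "kwargs": {"series": [[-0.01, 0, 0.25, 0], [-0.01, 0, 0.45, 0], [-0.01, 0, 0.6, 0], [-0.01, 0, 0.7, 0], [-0.01, 0, 0.76, 0], [-0.01, 0, 0.79, 0], [-0.01, 0, 0.81, 0], [-0.01, 0, 0.825, 0], [-0.01, 0, 0.825, 0], [-0.01, 0, 0.825, 0]]}}

```text
time_s: 11.68
tcp_pos: [0.5363, 0.2469, 0.0891]
ee_rot: [[0.226, -0.974, 0.0], [-0.974, -0.226, 0.0], [-0.0, -0.0, -1.0]]
wrist_force: [-0.6, 0.8, 0.1]
gripper_width: 0.6
```

```bash
python3 - <<'E'
from h import *
to(.5364,.2453,.0885,-76.8)
c=capture("top")
cv2.imwrite("pics/t2.png",cv2.resize(c["color"][160:280,155:275],None,fx=5,fy=5,interpolation=cv2.INTER_CUBIC))
E
```

```text
at [0.5363 0.2469 0.0891] -76.9 go [0.013 0.002 0.005] turn -0.001 f [-0.6  0.8  0.1] w 52.2 t 11.675
```

View pics/t2.png

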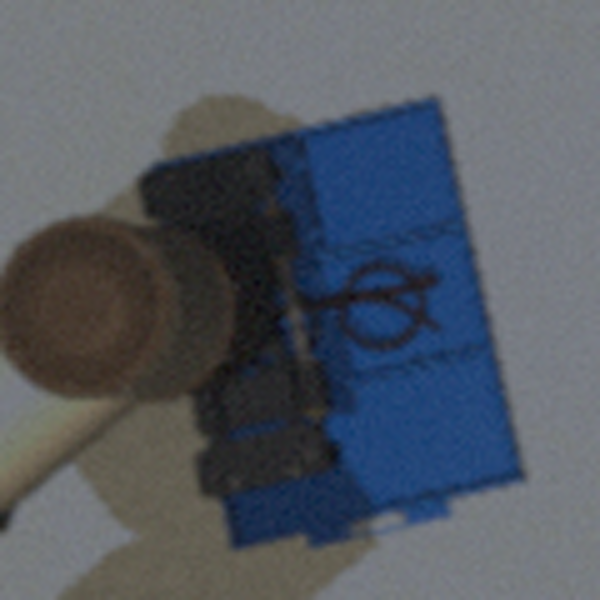

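Emit:
{"fn": "drive_tool", "kwargs": {"series": [[0, 0, 0.004, 0], [0, 0, 0.008, 0], [0, 0, 0.008, 0]]}}

```text
time_s: 12.1
tcp_pos: [0.5362, 0.2468, 0.0884]
ee_rot: [[0.226, -0.974, 0.0], [-0.974, -0.226, 0.0], [-0.0, -0.0, -1.0]]
wrist_force: [-1.3, -0.0, 4.5]
gripper_width: 0.602
```

Emit:
{"fn": "drive_tool", "kwargs": {"series": [[0, 0, 0, 0], [0, 0, 0, 0], [0, 0, 0, 0], [0, 0, 0, 0]], "fingers": 70}}

```text
time_s: 12.6
tcp_pos: [0.5361, 0.2467, 0.0876]
ee_rot: [[0.226, -0.974, -0.0], [-0.974, -0.226, -0.0], [0.0, 0.0, -1.0]]
wrist_force: [-0.5, -0.2, -0.5]
gripper_width: 0.797
```

Emit:
{"fn": "drive_tool", "kwargs": {"series": [[0, 0, -0.15, 0], [0, 0, -0.4, 0], [0, 0, -0.83, 0], [0, 0, -0.83, 0], [0, 0, -0.83, 0]]}}

```text
time_s: 13.22
tcp_pos: [0.5358, 0.2465, 0.1873]
ee_rot: [[0.226, -0.974, -0.001], [-0.974, -0.226, 0.0], [-0.0, 0.0, -1.0]]
wrist_force: [-0.6, -0.7, -1.2]
gripper_width: 0.803
```

```bash
python3 - <<'E'
from h import *
to(.5493,-.0781,.188,-90)
E
```

```text
at [0.5358 0.2465 0.1873] -77.0 go [ 2.661  0.5   -0.007] turn 0.114 f [-0.6 -0.7 -1.2] w 69.8 t 13.225
```

Emit:
{"fn": "drive_tool", "kwargs": {"series": [[0.887, 0.167, 0, 0], [0.887, 0.167, 0, 0], [0.887, 0.167, 0, 0], [0.887, 0.167, 0, 0]], "fingers": 42}}

```text
time_s: 13.72
tcp_pos: [0.5405, 0.1384, 0.1865]
ee_rot: [[0.226, -0.974, -0.002], [-0.974, -0.226, -0.001], [0.0, 0.002, -1.0]]
wrist_force: [0.1, 0.2, 0.5]
gripper_width: 0.504
```

Emit:
{"fn": "drive_tool", "kwargs": {"series": [[0.887, 0.167, 0, 0], [0.887, 0.167, 0, 0], [0.887, 0.167, 0, 0], [0.887, 0.167, 0, 0]]}}

```text
time_s: 14.22
tcp_pos: [0.5455, 0.0313, 0.1871]
ee_rot: [[0.227, -0.974, -0.0], [-0.974, -0.227, 0.0], [-0.0, 0.0, -1.0]]
wrist_force: [-0.3, 0.7, 0.2]
gripper_width: 0.484
```

Emit:
{"fn": "drive_tool", "kwargs": {"series": [[0.887, 0.167, 0, 0], [0.887, 0.167, 0, 0], [0.887, 0.167, 0, 0], [0.887, 0.167, 0, 0], [0.887, 0.167, 0, 0]]}}

```text
time_s: 14.85
tcp_pos: [0.5501, -0.0764, 0.1875]
ee_rot: [[0.228, -0.974, 0.0], [-0.974, -0.228, 0.0], [-0.0, -0.0, -1.0]]
wrist_force: [0.9, -0.7, -0.1]
gripper_width: 0.481
```

```bash
python3 - <<'E'
from h import *
to(.5493,-.0781,.083,-77)
c=capture("top")
cv2.imwrite("pics/t3.png",cv2.resize(c["color"][160:280,175:425],None,fx=3.2,fy=3.2,interpolation=cv2.INTER_CUBIC))
E
```

```text
at [ 0.5501 -0.0764  0.1875] -76.8 go [0.013 0.01  0.871] turn 0.002 f [ 0.9 -0.7 -0.1] w 41.8 t 14.85
```

View pics/t3.png

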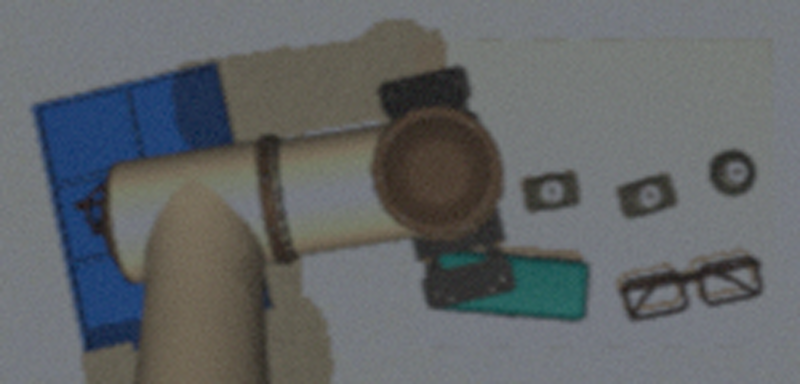

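Emit:
{"fn": "drive_tool", "kwargs": {"series": [[0.013, 0.01, 0.4, 0], [0.013, 0.01, 0.65, 0], [0.013, 0.01, 0.78, 0], [0.013, 0.01, 0.84, 0], [0.013, 0.01, 0.871, 0], [0.013, 0.01, 0.871, 0], [0.013, 0.01, 0.871, 0]]}}

```text
time_s: 15.78
tcp_pos: [0.5494, -0.0797, 0.0838]
ee_rot: [[0.226, -0.974, 0.002], [-0.974, -0.226, 0.0], [0.0, -0.002, -1.0]]
wrist_force: [0.5, -0.2, -0.3]
gripper_width: 0.482
```

Emit:
{"fn": "drive_tool", "kwargs": {"series": [[0, 0, 0, 0], [0, 0, 0, 0], [0, 0, 0, 0], [0, 0, 0, 0], [0, 0, 0, 0]], "fingers": 8}}

```text
time_s: 16.4
tcp_pos: [0.549, -0.0797, 0.0831]
ee_rot: [[0.226, -0.974, -0.0], [-0.974, -0.226, -0.0], [0.0, 0.0, -1.0]]
wrist_force: [-0.7, -0.1, 2.1]
gripper_width: 0.205
```

Emit:
{"fn": "drive_tool", "kwargs": {"series": [[0, 0, -0.1, 0], [0, 0, -0.3, 0], [0, 0, -0.6, 0], [0, 0, -0.85, 0], [0, 0, -0.85, 0], [0, 0, -0.85, 0]]}}

```text
time_s: 17.15
tcp_pos: [0.5484, -0.0797, 0.1848]
ee_rot: [[0.226, -0.974, -0.001], [-0.974, -0.226, 0.0], [-0.001, 0.0, -1.0]]
wrist_force: [0.0, -0.7, -1.4]
gripper_width: 0.205
```

```bash
python3 - <<'E'
from h import *
to(.6302,.1872,.185,-76.8)
E
```

```text
at [ 0.5484 -0.0797  0.1848] -77.0 go [-2.013e+00 -1.165e+00 -1.000e-03] turn -0.001 f [ 0.  -0.7 -1.4] w 17.8 t 17.15
```

Emit:
{"fn": "drive_tool", "kwargs": {"series": [[-0.3, -0.17, 0, 0], [-0.671, -0.388, 0, 0], [-0.671, -0.388, 0, 0], [-0.671, -0.388, 0, 0]]}}

```text
time_s: 17.65
tcp_pos: [0.5753, 0.0091, 0.1837]
ee_rot: [[0.226, -0.974, -0.003], [-0.974, -0.226, -0.001], [-0.0, 0.003, -1.0]]
wrist_force: [-0.2, -0.0, -0.4]
gripper_width: 0.202
```

Emit:
{"fn": "drive_tool", "kwargs": {"series": [[-0.4, -0.23, 0, 0], [-0.671, -0.388, 0, 0], [-0.671, -0.388, 0, 0], [-0.671, -0.388, 0, 0]]}}

```text
time_s: 18.15
tcp_pos: [0.6026, 0.0969, 0.1843]
ee_rot: [[0.225, -0.974, -0.002], [-0.974, -0.225, -0.001], [0.0, 0.002, -1.0]]
wrist_force: [0.2, 0.6, -0.3]
gripper_width: 0.207
```

Emit:
{"fn": "drive_tool", "kwargs": {"series": [[-0.4, -0.23, 0, 0], [-0.671, -0.388, 0, 0], [-0.671, -0.388, 0, 0], [-0.671, -0.388, 0, 0], [-0.671, -0.388, 0, 0]]}}

```text
time_s: 18.77
tcp_pos: [0.6301, 0.1855, 0.185]
ee_rot: [[0.224, -0.975, -0.001], [-0.975, -0.224, -0.0], [0.0, 0.001, -1.0]]
wrist_force: [-0.2, 0.3, 0.4]
gripper_width: 0.208
```

Emit:
{"fn": "drive_tool", "kwargs": {"series": [[0, 0, 0.25, 0], [0, 0, 0.45, 0], [0, 0, 0.6, 0], [0, 0, 0.7, 0], [0, 0, 0.77, 0], [0, 0, 0.81, 0], [0, 0, 0.835, 0], [0, 0, 0.835, 0], [0, 0, 0.835, 0]]}}

```text
time_s: 19.9
tcp_pos: [0.6307, 0.1873, 0.0852]
ee_rot: [[0.226, -0.974, 0.001], [-0.974, -0.226, 0.0], [-0.0, -0.001, -1.0]]
wrist_force: [-0.4, -0.8, -0.7]
gripper_width: 0.206
```

```bash
python3 - <<'E'
from h import *
to(.6302,.1872,.083,-76.8)
c=capture("top")
cv2.imwrite("pics/t4.png",cv2.resize(c["color"][160:280,155:275],None,fx=5,fy=5,interpolation=cv2.INTER_CUBIC))
E
```

```text
at [0.6307 0.1873 0.0852] -76.9 go [-0.     0.004  0.019] turn -0.001 f [-0.4 -0.8 -0.7] w 17.9 t 19.9
```

View pics/t4.png

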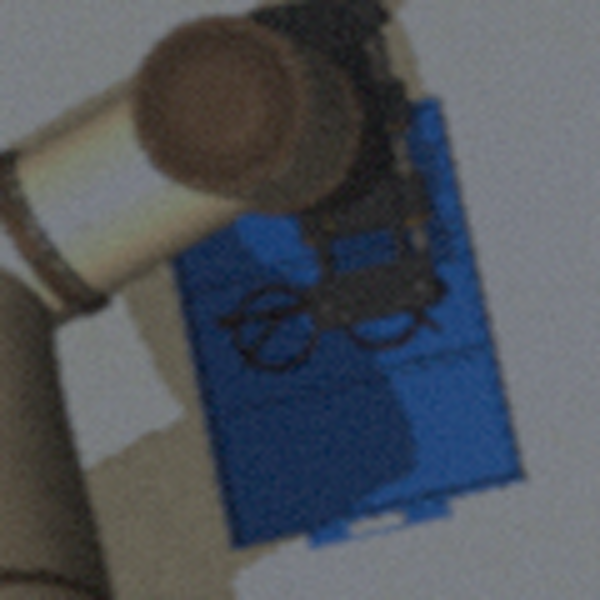

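Emit:
{"fn": "drive_tool", "kwargs": {"series": [[0, 0, 0.006, 0], [0, 0, 0.012, 0], [0, 0, 0.012, 0], [0, 0, 0.012, 0]]}}

```text
time_s: 20.45
tcp_pos: [0.6305, 0.1872, 0.0833]
ee_rot: [[0.226, -0.974, -0.0], [-0.974, -0.226, -0.0], [0.0, 0.0, -1.0]]
wrist_force: [-0.5, 0.2, -0.5]
gripper_width: 0.207
```

Emit:
{"fn": "drive_tool", "kwargs": {"series": [[0, 0, 0.005, 0], [0, 0, 0.005, 0], [0, 0, 0.005, 0]]}}

```text
time_s: 20.82
tcp_pos: [0.6305, 0.1872, 0.0831]
ee_rot: [[0.226, -0.974, 0.0], [-0.974, -0.226, 0.0], [0.0, -0.0, -1.0]]
wrist_force: [-0.8, -1.0, 2.8]
gripper_width: 0.207
```

Emit:
{"fn": "drive_tool", "kwargs": {"series": [[0, 0, 0, 0], [0, 0, 0, 0], [0, 0, 0, 0], [0, 0, 0, 0]], "fingers": 40}}

```text
time_s: 21.32
tcp_pos: [0.6304, 0.1872, 0.0826]
ee_rot: [[0.226, -0.974, -0.0], [-0.974, -0.226, -0.0], [0.0, 0.0, -1.0]]
wrist_force: [0.2, -0.0, -0.4]
gripper_width: 0.447
```

Emit:
{"fn": "drive_tool", "kwargs": {"series": [[0, 0, -0.2, 0], [0, 0, -0.5, 0], [0, 0, -0.86, 0], [0, 0, -0.86, 0], [0, 0, -0.86, 0]]}}

```text
time_s: 21.95
tcp_pos: [0.6299, 0.1871, 0.1855]
ee_rot: [[0.226, -0.974, -0.001], [-0.974, -0.226, 0.0], [-0.0, 0.001, -1.0]]
wrist_force: [0.4, 0.5, 0.1]
gripper_width: 0.46
```

Emit:
{"fn": "drive_tool", "kwargs": {"series": [[0.852, 0.293, 0, 0], [0.852, 0.293, 0, 0], [0.852, 0.293, 0, 0], [0.852, 0.293, 0, 0]]}}

```text
time_s: 22.45
tcp_pos: [0.6191, 0.0796, 0.1848]
ee_rot: [[0.226, -0.974, -0.002], [-0.974, -0.226, -0.001], [0.0, 0.002, -1.0]]
wrist_force: [-0.6, 0.5, -0.2]
gripper_width: 0.458
```

Emit:
{"fn": "drive_tool", "kwargs": {"series": [[0.852, 0.293, 0, 0], [0.852, 0.293, 0, 0], [0.852, 0.293, 0, 0], [0.852, 0.293, 0, 0]]}}

```text
time_s: 22.95
tcp_pos: [0.6085, -0.0269, 0.1855]
ee_rot: [[0.227, -0.974, -0.0], [-0.974, -0.227, 0.0], [-0.0, 0.0, -1.0]]
wrist_force: [0.0, 0.3, -0.3]
gripper_width: 0.459
```

Emit:
{"fn": "drive_tool", "kwargs": {"series": [[0.852, 0.293, 0, 0], [0.852, 0.293, 0, 0], [0.852, 0.293, 0, 0], [0.852, 0.293, 0, 0]]}}

```text
time_s: 23.45
tcp_pos: [0.5975, -0.1341, 0.1857]
ee_rot: [[0.227, -0.974, 0.0], [-0.974, -0.227, 0.0], [-0.0, -0.0, -1.0]]
wrist_force: [0.1, 0.3, 0.7]
gripper_width: 0.459
```

Emit:
{"fn": "drive_tool", "kwargs": {"series": [[0.852, 0.293, 0, 0], [0.852, 0.293, 0, 0], [0.852, 0.293, 0, 0], [0.852, 0.293, 0, 0]]}}

```text
time_s: 23.95
tcp_pos: [0.5864, -0.2415, 0.1858]
ee_rot: [[0.228, -0.974, -0.0], [-0.974, -0.228, 0.0], [-0.0, 0.0, -1.0]]
wrist_force: [-0.1, -0.3, 1.6]
gripper_width: 0.463
```

Emit:
{"fn": "drive_tool", "kwargs": {"series": [[0.852, 0.293, 0, 0], [0.852, 0.293, 0, 0], [0.852, 0.293, 0, 0], [0.852, 0.293, 0, 0], [0.852, 0.293, 0, 0]]}}

```text
time_s: 24.58
tcp_pos: [0.5754, -0.3487, 0.1861]
ee_rot: [[0.228, -0.974, 0.0], [-0.974, -0.228, 0.0], [-0.0, -0.0, -1.0]]
wrist_force: [0.1, 0.5, 0.1]
gripper_width: 0.461
```

```bash
python3 - <<'E'
from h import *
to(.575,-.3503,.083,-77)
E
```

```text
at [ 0.5754 -0.3487  0.1861] -76.8 go [0.013 0.006 0.859] turn 0.002 f [0.1 0.5 0.1] w 40.1 t 24.575
```

Emit:
{"fn": "drive_tool", "kwargs": {"series": [[0, 0, 0.4, 0], [0, 0, 0.65, 0], [0, 0, 0.77, 0], [0, 0, 0.83, 0], [0, 0, 0.858, 0], [0, 0, 0.858, 0], [0, 0, 0.858, 0]]}}

```text
time_s: 25.45
tcp_pos: [0.5752, -0.3507, 0.084]
ee_rot: [[0.226, -0.974, 0.002], [-0.974, -0.226, -0.001], [0.001, -0.001, -1.0]]
wrist_force: [0.2, -0.5, 0.2]
gripper_width: 0.459
```

Emit:
{"fn": "drive_tool", "kwargs": {"series": [[0, 0, 0, 0], [0, 0, 0, 0], [0, 0, 0, 0], [0, 0, 0, 0], [0, 0, 0, 0]], "fingers": 8}}

```text
time_s: 26.08
tcp_pos: [0.5747, -0.3505, 0.083]
ee_rot: [[0.226, -0.974, -0.0], [-0.974, -0.226, -0.0], [0.0, 0.0, -1.0]]
wrist_force: [-0.7, -0.3, 0.3]
gripper_width: 0.205
```

Emit:
{"fn": "drive_tool", "kwargs": {"series": [[0, 0, -0.1, 0], [0, 0, -0.3, 0], [0, 0, -0.6, 0], [0, 0, -0.85, 0], [0, 0, -0.85, 0], [0, 0, -0.85, 0]]}}

```text
time_s: 26.82
tcp_pos: [0.5743, -0.3502, 0.1846]
ee_rot: [[0.226, -0.974, -0.001], [-0.974, -0.226, 0.001], [-0.001, 0.0, -1.0]]
wrist_force: [-0.7, 0.5, -0.7]
gripper_width: 0.206
```

```bash
python3 - <<'E'
from h import *
to(.6096,.2748,.185,-76.8)
E
```

```text
at [ 0.5743 -0.3502  0.1846] -77.0 go [-5.007 -1.462  0.   ] turn -0.001 f [-0.7  0.5 -0.7] w 18.0 t 26.825
```

Emit:
{"fn": "drive_tool", "kwargs": {"series": [[-0.3, -0.09, 0, 0], [-0.7, -0.2, 0, 0], [-0.835, -0.244, 0, 0], [-0.835, -0.244, 0, 0]]}}

```text
time_s: 27.32
tcp_pos: [0.5806, -0.2453, 0.1842]
ee_rot: [[0.228, -0.974, -0.002], [-0.974, -0.228, 0.0], [-0.001, 0.002, -1.0]]
wrist_force: [-0.8, -0.3, 0.7]
gripper_width: 0.203
```

Emit:
{"fn": "drive_tool", "kwargs": {"series": [[-0.4, -0.12, 0, 0], [-0.835, -0.244, 0, 0], [-0.835, -0.244, 0, 0], [-0.835, -0.244, 0, 0]]}}

```text
time_s: 27.82
tcp_pos: [0.5865, -0.143, 0.1847]
ee_rot: [[0.225, -0.974, -0.0], [-0.974, -0.225, -0.0], [0.0, 0.001, -1.0]]
wrist_force: [-0.4, -0.2, -1.2]
gripper_width: 0.206
```

Emit:
{"fn": "drive_tool", "kwargs": {"series": [[-0.4, -0.12, 0, 0], [-0.835, -0.244, 0, 0], [-0.835, -0.244, 0, 0], [-0.835, -0.244, 0, 0]]}}

```text
time_s: 28.32
tcp_pos: [0.5924, -0.0391, 0.1847]
ee_rot: [[0.225, -0.974, -0.001], [-0.974, -0.225, -0.0], [0.0, 0.001, -1.0]]
wrist_force: [0.2, -0.4, -0.7]
gripper_width: 0.207
```

Emit:
{"fn": "drive_tool", "kwargs": {"series": [[-0.4, -0.12, 0, 0], [-0.835, -0.244, 0, 0], [-0.835, -0.244, 0, 0], [-0.835, -0.244, 0, 0]]}}

```text
time_s: 28.82
tcp_pos: [0.5982, 0.0648, 0.1847]
ee_rot: [[0.224, -0.975, -0.001], [-0.975, -0.224, -0.0], [0.0, 0.001, -1.0]]
wrist_force: [-0.6, -0.2, -0.4]
gripper_width: 0.209
```

Emit:
{"fn": "drive_tool", "kwargs": {"series": [[-0.4, -0.12, 0, 0], [-0.835, -0.244, 0, 0], [-0.835, -0.244, 0, 0], [-0.835, -0.244, 0, 0]]}}

```text
time_s: 29.32
tcp_pos: [0.6041, 0.1689, 0.1847]
ee_rot: [[0.224, -0.975, -0.001], [-0.975, -0.224, -0.001], [0.0, 0.001, -1.0]]
wrist_force: [-0.7, -0.3, -0.6]
gripper_width: 0.208
```

Emit:
{"fn": "drive_tool", "kwargs": {"series": [[-0.4, -0.12, 0, 0], [-0.832, -0.243, 0, 0], [-0.832, -0.243, 0, 0], [-0.832, -0.243, 0, 0], [-0.832, -0.243, 0, 0]]}}

```text
time_s: 29.95
tcp_pos: [0.6101, 0.2724, 0.185]
ee_rot: [[0.224, -0.975, -0.0], [-0.975, -0.224, -0.0], [0.0, 0.001, -1.0]]
wrist_force: [1.0, -0.1, -0.5]
gripper_width: 0.206
```

Emit:
{"fn": "drive_tool", "kwargs": {"series": [[0, 0, 0.25, 0], [0, 0, 0.45, 0], [0, 0, 0.6, 0], [0, 0, 0.7, 0], [0, 0, 0.77, 0], [0, 0, 0.81, 0], [0, 0, 0.835, 0], [0, 0, 0.835, 0], [0, 0, 0.835, 0]]}}

```text
time_s: 31.08
tcp_pos: [0.6101, 0.2747, 0.0852]
ee_rot: [[0.226, -0.974, 0.001], [-0.974, -0.226, 0.0], [-0.0, -0.001, -1.0]]
wrist_force: [0.3, 0.9, -0.4]
gripper_width: 0.203
```

```bash
python3 - <<'E'
from h import *
to(.6096,.2748,.083,-77)
c=capture("top")
cv2.imwrite("pics/t5.png",cv2.resize(c["color"][160:280,155:275],None,fx=5,fy=5,interpolation=cv2.INTER_CUBIC))
E
```

```text
at [0.6101 0.2747 0.0852] -76.9 go [-0.002  0.004  0.019] turn 0.001 f [ 0.3  0.9 -0.4] w 17.7 t 31.075
```

View pics/t5.png

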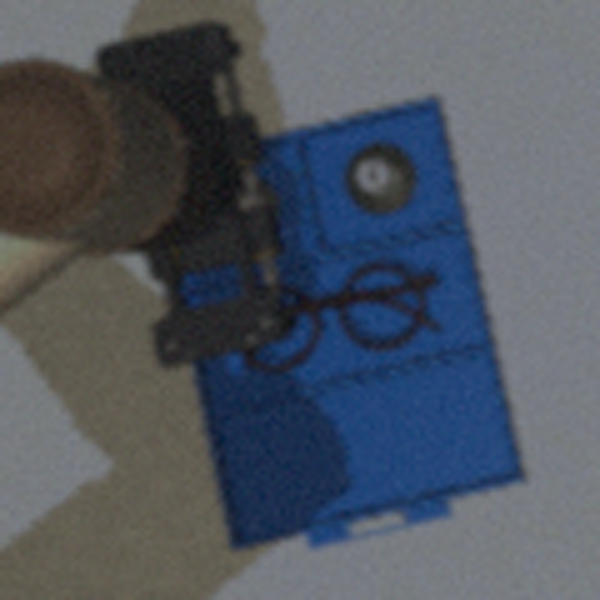

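Emit:
{"fn": "drive_tool", "kwargs": {"series": [[0, 0, 0.006, 0], [0, 0, 0.012, 0], [0, 0, 0.017, 0], [0, 0, 0.017, 0], [0, 0, 0.017, 0]]}}

```text
time_s: 31.75
tcp_pos: [0.6099, 0.2744, 0.0831]
ee_rot: [[0.226, -0.974, 0.0], [-0.974, -0.226, -0.0], [0.0, -0.0, -1.0]]
wrist_force: [-0.8, -0.6, 3.6]
gripper_width: 0.201
```

Emit:
{"fn": "drive_tool", "kwargs": {"series": [[0, 0, 0, 0], [0, 0, 0, 0], [0, 0, 0, 0], [0, 0, 0, 0]], "fingers": 40}}

```text
time_s: 32.25
tcp_pos: [0.6099, 0.2745, 0.0825]
ee_rot: [[0.226, -0.974, -0.0], [-0.974, -0.226, -0.0], [0.0, 0.0, -1.0]]
wrist_force: [0.3, -0.7, -0.7]
gripper_width: 0.448
```

Emit:
{"fn": "drive_tool", "kwargs": {"series": [[0, 0, -0.2, 0], [0, 0, -0.5, 0], [0, 0, -0.88, 0], [0, 0, -0.88, 0], [0, 0, -0.88, 0]]}}

```text
time_s: 32.88
tcp_pos: [0.6095, 0.2743, 0.1881]
ee_rot: [[0.226, -0.974, -0.001], [-0.974, -0.226, 0.0], [-0.0, 0.001, -1.0]]
wrist_force: [-0.9, -0.2, -0.4]
gripper_width: 0.46
```

Emit:
{"fn": "drive_tool", "kwargs": {"series": [[0.761, 0.482, 0, 0], [0.761, 0.482, 0, 0], [0.761, 0.482, 0, 0], [0.761, 0.482, 0, 0]], "fingers": 76}}

```text
time_s: 33.38
tcp_pos: [0.5743, 0.1725, 0.1876]
ee_rot: [[0.226, -0.974, -0.001], [-0.974, -0.226, -0.001], [0.0, 0.001, -1.0]]
wrist_force: [0.7, -0.0, 0.5]
gripper_width: 0.819
```

Emit:
{"fn": "drive_tool", "kwargs": {"series": [[0.761, 0.482, 0, 0], [0.761, 0.482, 0, 0], [0.761, 0.482, 0, 0], [0.761, 0.482, 0, 0]]}}

```text
time_s: 33.88
tcp_pos: [0.5394, 0.0714, 0.1882]
ee_rot: [[0.227, -0.974, 0.001], [-0.974, -0.227, 0.0], [0.0, -0.001, -1.0]]
wrist_force: [1.0, 1.0, 0.7]
gripper_width: 0.872
```

Emit:
{"fn": "drive_tool", "kwargs": {"series": [[0.761, 0.482, 0, 0], [0.761, 0.482, 0, 0], [0.761, 0.482, 0, 0], [0.761, 0.482, 0, 0]]}}

```text
time_s: 34.38
tcp_pos: [0.504, -0.0306, 0.1884]
ee_rot: [[0.227, -0.974, 0.001], [-0.974, -0.227, 0.0], [0.0, -0.001, -1.0]]
wrist_force: [0.0, -0.4, 0.4]
gripper_width: 0.874
```

Emit:
{"fn": "drive_tool", "kwargs": {"series": [[0.761, 0.482, 0, 0.08], [0.761, 0.482, 0, 0.155], [0.761, 0.482, 0, 0.155], [0.761, 0.482, 0, 0.155], [0.761, 0.482, 0, 0.155]]}}

```text
time_s: 35.0
tcp_pos: [0.4681, -0.1324, 0.1884]
ee_rot: [[-0.079, -0.997, 0.001], [-0.997, 0.079, 0.0], [-0.0, -0.001, -1.0]]
wrist_force: [-0.4, 0.5, 0.1]
gripper_width: 0.875
```

```bash
python3 - <<'E'
from h import *
to(.4669,-.1334,.088,-94.8)
E
```

```text
at [ 0.4681 -0.1324  0.1884] -94.5 go [0.009 0.01  0.836] turn 0.002 f [-0.4  0.5  0.1] w 76.1 t 35.0
```

Emit:
{"fn": "drive_tool", "kwargs": {"series": [[0, 0.01, 0.3, 0], [0, 0.01, 0.5, 0], [0, 0.01, 0.66, 0], [0, 0.01, 0.76, 0], [0, 0.01, 0.81, 0], [0, 0.01, 0.834, 0], [0, 0.01, 0.834, 0], [0, 0.01, 0.834, 0]]}}

```text
time_s: 36.0
tcp_pos: [0.4663, -0.1336, 0.0888]
ee_rot: [[-0.082, -0.997, 0.001], [-0.997, 0.082, 0.0], [-0.0, -0.001, -1.0]]
wrist_force: [-0.6, -0.4, 0.4]
gripper_width: 0.876
```

Emit:
{"fn": "drive_tool", "kwargs": {"series": [[0, 0, 0, 0], [0, 0, 0, 0], [0, 0, 0, 0], [0, 0, 0, 0], [0, 0, 0, 0], [0, 0, 0, 0]], "fingers": 48}}

```text
time_s: 36.75
tcp_pos: [0.4659, -0.1336, 0.0884]
ee_rot: [[-0.082, -0.997, -0.0], [-0.997, 0.082, -0.0], [0.0, 0.0, -1.0]]
wrist_force: [-1.1, -0.5, 3.4]
gripper_width: 0.663
```

Emit:
{"fn": "drive_tool", "kwargs": {"series": [[0, 0, -0.1, 0], [0, 0, -0.3, 0], [0, 0, -0.6, 0], [0, 0, -0.85, 0], [0, 0, -0.85, 0], [0, 0, -0.85, 0]]}}

```text
time_s: 37.5
tcp_pos: [0.4653, -0.1335, 0.1898]
ee_rot: [[-0.082, -0.997, -0.001], [-0.997, 0.082, 0.0], [-0.0, 0.001, -1.0]]
wrist_force: [-0.8, -0.9, -1.8]
gripper_width: 0.661
```

```bash
python3 - <<'E'
from h import *
to(.4636,.1944,.19,-76.8)
c=capture("scene")
cv2.imwrite("pics/s2.png",cv2.resize(c["color"][100:290,190:470],None,fx=2.8,fy=2.8,interpolation=cv2.INTER_CUBIC))
E
```

```text
at [ 0.4653 -0.1335  0.1898] -94.7 go [-2.722  0.239  0.   ] turn -0.156 f [-0.8 -0.9 -1.8] w 57.5 t 37.5
```

View pics/s2.png

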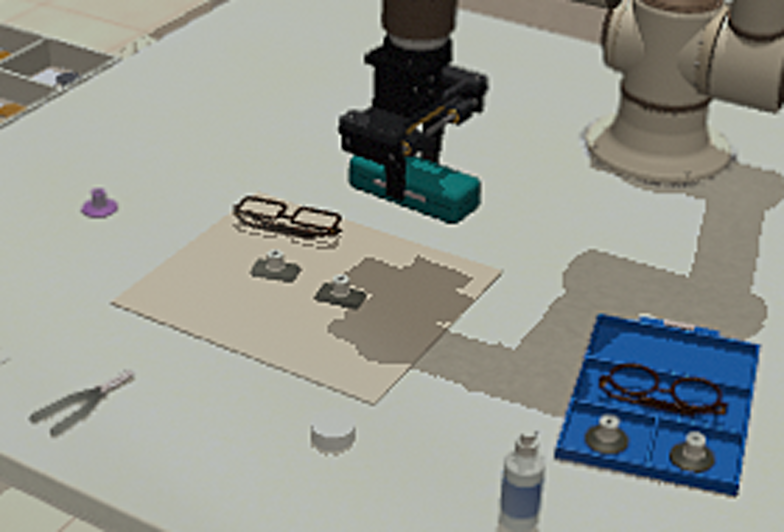

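The case is held level (crop 415,185); the frame (660,385) and lenses (607,435; 693,450) sit in their bays.

Emit:
{"fn": "drive_tool", "kwargs": {"series": [[-0.3, 0.03, 0, 0], [-0.7, 0.06, 0, 0], [-0.907, 0.08, 0, 0], [-0.907, 0.08, 0, 0]]}}

```text
time_s: 38.05
tcp_pos: [0.4648, -0.0232, 0.1892]
ee_rot: [[-0.079, -0.997, -0.002], [-0.997, 0.079, -0.001], [0.001, 0.002, -1.0]]
wrist_force: [0.6, -0.3, -1.1]
gripper_width: 0.661
```

Emit:
{"fn": "drive_tool", "kwargs": {"series": [[-0.3, 0.03, 0, 0], [-0.7, 0.06, 0, 0], [-0.907, 0.08, 0, 0], [-0.907, 0.08, 0, 0]]}}

```text
time_s: 38.55
tcp_pos: [0.4646, 0.0854, 0.1895]
ee_rot: [[-0.08, -0.997, -0.001], [-0.997, 0.08, -0.001], [0.001, 0.001, -1.0]]
wrist_force: [-0.2, -0.2, -1.2]
gripper_width: 0.669
```

Emit:
{"fn": "drive_tool", "kwargs": {"series": [[-0.3, 0.03, 0, -0.05], [-0.7, 0.06, 0, -0.1], [-0.907, 0.08, 0, -0.156], [-0.907, 0.08, 0, -0.156], [-0.907, 0.08, 0, -0.156], [-0.907, 0.08, 0, -0.156]]}}

```text
time_s: 39.3
tcp_pos: [0.4639, 0.1928, 0.1901]
ee_rot: [[0.226, -0.974, -0.001], [-0.974, -0.226, -0.001], [0.0, 0.001, -1.0]]
wrist_force: [0.1, 0.2, -0.0]
gripper_width: 0.662
```

Emit:
{"fn": "drive_tool", "kwargs": {"series": [[0, 0, 0.2, 0], [0, 0, 0.35, 0], [0, 0, 0.45, 0], [0, 0, 0.5, 0], [0, 0, 0.5, 0], [0, 0, 0.5, 0]]}}

```text
time_s: 40.05
tcp_pos: [0.4643, 0.1944, 0.1308]
ee_rot: [[0.228, -0.974, 0.001], [-0.974, -0.228, 0.001], [-0.0, -0.001, -1.0]]
wrist_force: [0.1, -0.2, -0.5]
gripper_width: 0.667
```

```bash
python3 - <<'E'
from h import *
to(.4636,.1944,.0884,-76.8)
c=capture("top")
cv2.imwrite("pics/t6.png",cv2.resize(c["color"][160:280,155:275],None,fx=5,fy=5,interpolation=cv2.INTER_CUBIC))
E
```

```text
at [0.4643 0.1944 0.1308] -76.8 go [-0.001  0.006  0.353] turn -0.0 f [ 0.1 -0.2 -0.5] w 58.0 t 40.05
```

View pics/t6.png

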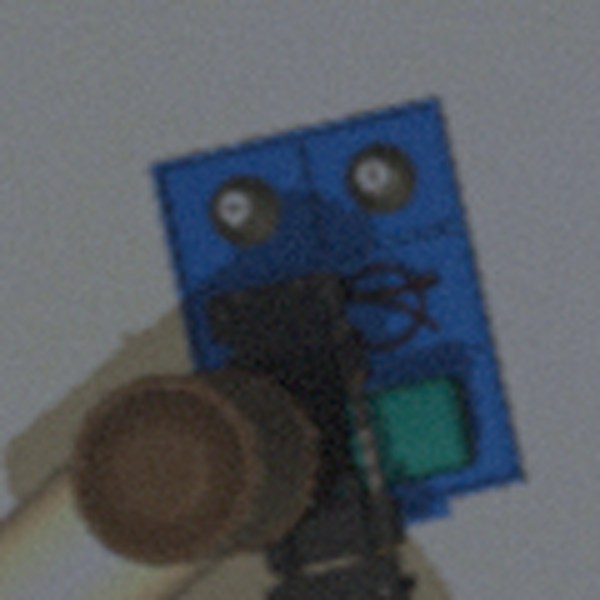

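Emit:
{"fn": "drive_tool", "kwargs": {"series": [[0, 0.006, 0.1, 0], [0, 0.006, 0.18, 0], [0, 0.006, 0.24, 0], [0, 0.006, 0.29, 0], [0, 0.006, 0.32, 0], [0, 0.006, 0.335, 0], [0, 0.006, 0.345, 0], [0, 0.006, 0.345, 0], [0, 0.006, 0.345, 0]]}}

```text
time_s: 41.22
tcp_pos: [0.4634, 0.1941, 0.089]
ee_rot: [[0.228, -0.974, 0.0], [-0.974, -0.228, 0.0], [-0.0, -0.0, -1.0]]
wrist_force: [-0.5, -0.6, -1.9]
gripper_width: 0.666
```

Emit:
{"fn": "drive_tool", "kwargs": {"series": [[0, 0, 0.004, 0], [0, 0, 0.004, 0], [0, 0, 0.004, 0]]}}

```text
time_s: 41.6
tcp_pos: [0.4633, 0.1941, 0.0884]
ee_rot: [[0.228, -0.974, 0.0], [-0.974, -0.228, 0.0], [-0.0, -0.0, -1.0]]
wrist_force: [0.6, 0.3, -0.5]
gripper_width: 0.666
```

Emit:
{"fn": "drive_tool", "kwargs": {"series": [[0, 0, 0.004, 0], [0, 0, 0.004, 0], [0, 0, 0.004, 0]]}}

```text
time_s: 41.98
tcp_pos: [0.4633, 0.1941, 0.0884]
ee_rot: [[0.228, -0.974, 0.0], [-0.974, -0.228, 0.0], [0.0, -0.0, -1.0]]
wrist_force: [-1.8, -0.5, 5.1]
gripper_width: 0.663
```

Contact (about 5 N). Release to a modest opening, since the frame's rim is nearby, and raise.

Emit:
{"fn": "drive_tool", "kwargs": {"series": [[0, 0, 0, 0], [0, 0, 0, 0], [0, 0, 0, 0], [0, 0, 0, 0]], "fingers": 68}}

```text
time_s: 42.48
tcp_pos: [0.4633, 0.1941, 0.0877]
ee_rot: [[0.228, -0.974, -0.0], [-0.974, -0.228, -0.0], [0.0, 0.0, -1.0]]
wrist_force: [-0.1, -0.0, 0.2]
gripper_width: 0.78
```

Emit:
{"fn": "drive_tool", "kwargs": {"series": [[0, 0, -0.1, 0], [0, 0, -0.3, 0], [0, 0, -0.6, 0], [0, 0, -0.95, 0], [0, 0, -0.95, 0], [0, 0, -0.95, 0]]}}

```text
time_s: 43.22
tcp_pos: [0.4629, 0.1938, 0.2021]
ee_rot: [[0.228, -0.974, -0.0], [-0.974, -0.228, 0.0], [-0.0, 0.0, -1.0]]
wrist_force: [0.3, -0.6, -0.3]
gripper_width: 0.781
```

Emit:
{"fn": "drive_tool", "kwargs": {"series": [[0.95, 0, -0.2, 0], [0.95, 0, -0.2, 0], [0.95, 0, -0.2, 0], [0.95, 0, -0.2, 0]]}}

```text
time_s: 43.72
tcp_pos: [0.4888, 0.0827, 0.2248]
ee_rot: [[0.227, -0.974, -0.002], [-0.974, -0.227, -0.001], [0.0, 0.002, -1.0]]
wrist_force: [-0.1, 0.5, -0.4]
gripper_width: 0.778
```

Emit:
{"fn": "drive_tool", "kwargs": {"series": [[0.95, 0, 0, 0], [0.95, 0, 0, 0], [0.95, 0, 0, 0], [0.95, 0, 0, 0]]}}

```text
time_s: 44.22
tcp_pos: [0.515, -0.0271, 0.2251]
ee_rot: [[0.229, -0.973, -0.002], [-0.973, -0.229, -0.0], [-0.0, 0.002, -1.0]]
wrist_force: [0.9, 0.2, 0.6]
gripper_width: 0.78
```

Emit:
{"fn": "drive_tool", "kwargs": {"series": [[0.95, 0, 0, 0], [0.95, 0, 0, 0], [0.95, 0, 0, 0], [0.95, 0, 0, 0]]}}

```text
time_s: 44.72
tcp_pos: [0.5411, -0.1376, 0.2255]
ee_rot: [[0.229, -0.973, -0.001], [-0.973, -0.229, 0.0], [-0.0, 0.001, -1.0]]
wrist_force: [-0.4, -0.0, 0.1]
gripper_width: 0.781
```

```bash
python3 - <<'E'
from h import *
print(telemetry.sense()["time_s"])
c=capture("top"); s=capture("scene")
a=cv2.resize(c["color"][160:280,175:275],None,fx=4,fy=4,interpolation=cv2.INTER_CUBIC)
b=cv2.resize(s["color"][190:310,370:470],None,fx=4,fy=4,interpolation=cv2.INTER_CUBIC)
cv2.imwrite("pics/f.png",np.hstack([a,b]))
import m; hsv=m.hsv
m.rep("case",cv2.inRange(hsv,(75,100,30),(95,255,255)),.04,100)
E
```

```text
44.725
case px [221.8 250.3] ctr 462.1 203.0 size 55.7 124.0 ang 14.1
```

View pics/f.png

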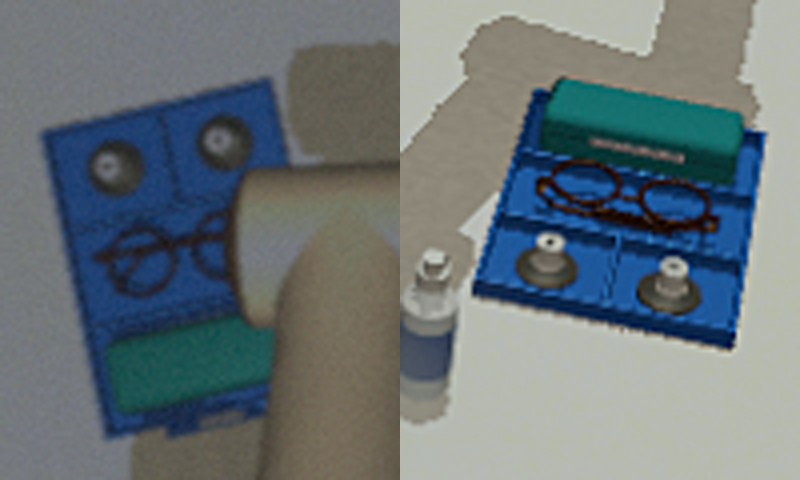

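Everything sits in its bay: case at (645,130), frame at (630,195), lenses at (547,260) and (668,280) in the right-hand view. The arm is clear of all of it.

```bash
python3 -c "
from h import *
print(order.finish_job())"
```

```text
the job is handed in; nothing more can be done
None
```

The job tray is made up and handed in, at about 45 s of the 96 s allowed. The round frame is in the middle bay, front up. The two round lenses are one in each well, blocks up, and the shut case is in the end bay.

- **Setting down:** Each thing was lowered until the wrist felt light contact (3 to 5 N) before I let go.
- **Last checks:** The scene view after the arm had left showed all four lying flat in their bays. In the top view the arm hid part of the case and frame, so the case length read short there (124 mm of 150 mm). The part that could be seen lies about 14° round, against about 13° for the tray.
- **Other things:** I never touched the rectangular frame and lenses, the spray, the tin or the purple look-alike. The scene view before the case was set down showed them all in place; I did not check them again after that.

No check failed.

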